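# Put the pastry cutters away on their silhouettes

## Robot

A 6-joint arm with a two-finger parallel gripper is mounted at the origin on the work surface. World frame = base frame: x ahead of the robot, y to its left, z up, the work surface at z = 0. Lengths are in mm, angles in rad, forces in N, time in s.
With the tool pointing down it reaches from about 325 to 775 mm from the base axis. Payload 5.5 kg.
Tool frame: the origin (TCP) lies at the very end of the fingers, on their centre line; the grasp point (between the pads) lies 19 mm behind it; y points along the fingers, x is the direction in which the jaws open and shut, and the axes are right-handed (so a half turn about y gives the same grasp; the last joint's range is limited). The gripper opens to 88 mm and grips with 3 to 60 N. Pads are 20 mm wide; open, the fingers measure 115 mm over their backs; the gripper's body (75 mm by 178 mm) begins 61 mm behind the grasp point.
Start: joints at [1.235, 0.091, 1.231, -0, 1.82, -0.057], TCP at [165.125, 576.845, 222.631] pointing down, gripper open.
Joint ranges: [-2.87, 2.87], [-0.86, 2.18], [0.17, 2.46], [-1.51, 4.65], [0.06, 2.69], [-2.65, 2.65]. Speed limits (rad/s): [2.57, 2.57, 3.01, 3.14, 3.14, 3.14].

## Interface

Orientations are given as [roll, pitch, yaw] about the fixed x, y, z axes, in that order (R = Rz(yaw) Ry(pitch) Rx(roll)).
In Python, from bench import robot, eyes gives the robot as it stands. The module is installed in compiled form; this text tells all that it offers.
- The arm moves only by the tool servo_tool, never from a script. Its argument "increments" is a list of rows, each a list of 7 numbers: the opening, from -1 (shut) to 1 (fully open), then the shift along the world's x, y, z in mm, then the turn, a rotation vector about the world's x, y, z in degrees. A call has 1 to 8 rows; each row is the pose to reach, as a shift and turn from the pose commanded when the call began; what a row does not reach only later rows make up. A row lasts 1/8 s, in which the tool goes at most 62.5 mm and 10.7 degrees, less where a joint would pass 70% of its speed; a pose out of reach is approached as far as the arm can. A call with a gripper value outside its range is refused whole. The fingers move at their own pace and stop on an object; "squeeze" is the grip in N (left out, the last holds). Time passes only in rows, so rows that repeat a pose let the fingers close. It gives the time, the measured TCP pose, the force and the opening at its end, in the units of the state.
- robot.observe(): the state, without advancing time (a new reading comes with each control period).
- eyes.camera(name): name is "scene" or "top" or "wrist"; returns the picture (480x640x3 uint8, blue, green, red); there is no depth.
- eyes.camera_info(name): a dict with "fx", "fy", "cx", "cy" (pixels), "R" (3x3) and "t" (3): a world point X has camera coordinates R X + t. Camera axes: x right, y down, z forward; pixel columns grow to the right and rows downward; lengths in mm; the calibration is good to about 2 mm. A picture is of the moment at which its call begins: read the wrist's pose just before it. camera_info takes no time and is no camera call; for the wrist camera it gives the pose at the moment of the call.
- robot.job_done(): hands the job in, once; it reports no verdict.
Trained networks look in the newest picture that a camera, given by its name, has taken for a name from the list of things; names that differ only in an ending like _2 or _b are one class to them, and where a whole thing is asked for, a point or a joint stands for the part that bears it (a point fixed in the world has none). Each returns a list of dicts, best first, with "score" (0 to 1); they miss things now and then, are a little off and sometimes report something else, mostly with a low value. They report only what shows in the picture. A call takes as long as a camera call. They do not tell look-alikes from the thing itself.
- eyes.boxes_of(label, camera): "pixel" ([column, row] in pixels, amid what is visible of it).
- eyes.trace(label, camera): "pixels" (480x640 bool, what is visible of it) and "pixel" ([column, row] in pixels, amid what is visible of it).
- eyes.mark_of(label, camera): "pixel" ([column, row] in pixels: a listed point, or the origin of a listed thing).
The state is a dict: "t": time; "joint_pos": joint angles; "joint_velocities": joint speeds; "tau": joint torques, N m; "eef_pos": TCP position; "tcp_rot": TCP orientation; "contact_force": force on the tool from outside, world axes, zero at the start; "ft_torque": the same for the moment, N m; "finger_gap": opening from 0.0 (shut) to 1.0 (fully open).
Only numpy, scipy, OpenCV 4.12 (cv2) and the standard library are available. Lean on these libraries where they do the work, as an engineer would, in place of code of your own. Each camera call takes 0.05 s, during which the arm holds its last target. There are 200 camera calls.

## Task

Put the four pastry cutters away: set each one down upright on the wooden rest that carries its own dark silhouette (large round, small round, square, oblong), centred on the silhouette and turned to match it. Set them down rather than dropping them, and leave the sugar jar and the ramekin where they stand.

Things in the scene. Friction and masses are not known exactly. Their poses are not given: they have to be found in the camera images.
- big_centre (a point): centre of the large round pastry cutter (white nylon, loose, about 0.12 kg, standing upright): a round body of diameter 70 mm, and 26 mm high, and on its middle a wooden bar grip 30 mm long (along its x axis), 16 mm thick (along y), from 26 to 66 mm above the underside. This point is on the middle axis, 33 mm above the underside. z axis up.
- rest_big: rest for the large round cutter: a flat round beech disc, diameter 102 mm, 8 mm thick, fixed to the worktop, with a dark flush silhouette in the middle of its top: a disc of diameter 76 mm (3 mm larger all round than the cutter; its turn does not matter). Origin at the centre of its underside, on the worktop; top 8 mm above; z axis up.
- small_centre (a point): centre of the small round pastry cutter (white nylon, loose, about 0.12 kg, standing upright): a round body of diameter 44 mm, and 26 mm high, and on its middle a wooden bar grip 30 mm long (along its x axis), 16 mm thick (along y), from 26 to 66 mm above the underside. This point is on the middle axis, 33 mm above the underside. z axis up.
- rest_small: rest for the small round cutter: a flat round beech disc, diameter 102 mm, 8 mm thick, fixed to the worktop, with a dark flush silhouette in the middle of its top: a disc of diameter 50 mm (3 mm larger all round than the cutter; its turn does not matter). Origin at the centre of its underside, on the worktop; top 8 mm above; z axis up.
- square_centre (a point): centre of the square pastry cutter (white nylon, loose, about 0.12 kg, standing upright): a square body of 52 by 52 mm, its sides along its x and y axes, and 26 mm high, and on its middle a wooden bar grip 30 mm long (along its x axis), 16 mm thick (along y), from 26 to 66 mm above the underside. This point is on the middle axis, 33 mm above the underside. z axis up.
- rest_square: rest for the square cutter: a flat round beech disc, diameter 102 mm, 8 mm thick, fixed to the worktop, with a dark flush silhouette in the middle of its top: a square of 58 by 58 mm, its sides along the rest's x and y axes (3 mm larger all round than the cutter; any of the four ways of squaring it up will do). Origin at the centre of its underside, on the worktop; top 8 mm above; z axis up.
- oblong_centre (a point): centre of the oblong pastry cutter (white nylon, loose, about 0.12 kg, standing upright): a body with semicircular ends, 80 mm long (along its x axis) by 42 mm wide, and 26 mm high, and on its middle a wooden bar grip 30 mm long (along its x axis), 16 mm thick (along y), from 26 to 66 mm above the underside. This point is on the middle axis, 33 mm above the underside. z axis up.
- rest_oblong: rest for the oblong cutter: a flat round beech disc, diameter 102 mm, 8 mm thick, fixed to the worktop, with a dark flush silhouette in the middle of its top: a bar with semicircular ends, 86 mm long (along the rest's x axis) by 48 mm wide (3 mm larger all round than the cutter; either way round will do). Origin at the centre of its underside, on the worktop; top 8 mm above; z axis up.
- jar_centre (a point): sugar jar, a loose bystander to be left where it stands: low glass jar with a steel lid, diameter 56 mm, 62 mm high; this point is on its axis 31 mm above the worktop.
- ramekin_centre (a point): ramekin, a loose bystander to be left where it stands: empty white open ceramic dish, diameter 72 mm, 38 mm high; this point is on its axis 19 mm above the worktop. A spice tin (55 mm high) and a small steel dish (26 mm high) also stand loose among the things; nothing standing among them is taller than 66 mm.
There are look-alikes about, which are no part of the job. What is shaped like the part that bears big_centre but blue is not meant.

How it is judged (in metres and radians):
At the end, for the whole second after the job is handed in: Each cutter stands at rest, released and upright (within 0.12 rad) on the rest with its own silhouette, its middle within 10 mm of the middle of the rest; the oblong one lies along its silhouette and the square one is square with its silhouette, within 0.2 rad (horizontal distance between big_centre and rest_big below 0.01 m and z of big_centre in the frame of rest_big between 0.036 and 0.046 m and angle between each of big_centre, small_centre, square_centre, oblong_centre's own z axis and vertical below 0.12 rad and linear speed of each of cutter_big, cutter_small, cutter_square, cutter_oblong below 0.02 m/s and horizontal distance between small_centre and rest_small below 0.01 m and z of small_centre in the frame of rest_small between 0.036 and 0.046 m and horizontal distance between square_centre and rest_square below 0.01 m and z of square_centre in the frame of rest_square between 0.036 and 0.046 m and (angle between the x axis of square_centre and the x axis of rest_square, either way round below 0.2 rad or angle between the x axis of square_centre and the y axis of rest_square, either way round below 0.2 rad) and horizontal distance between oblong_centre and rest_oblong below 0.01 m and z of oblong_centre in the frame of rest_oblong between 0.036 and 0.046 m and angle between the x axis of oblong_centre and the x axis of rest_oblong, either way round below 0.2 rad); the robot touches nothing.
It fails at once if a cutter is dropped (falls freely with its underside more than about 3 cm above the worktop) ((height (world z) of big_centre above 0.066 m and contact force between cutter_big and anything else below 0.001 N) or (height (world z) of small_centre above 0.066 m and contact force between cutter_small and anything else below 0.001 N) or (height (world z) of square_centre above 0.066 m and contact force between cutter_square and anything else below 0.001 N) or (height (world z) of oblong_centre above 0.066 m and contact force between cutter_oblong and anything else below 0.001 N)).
It fails at once if the sugar jar is pushed more than 3 cm or knocked over (distance of jar_centre from where it was at the start of the episode above 0.03 m or angle between jar_centre's own z axis and vertical above 0.5 rad).
It fails at once if the ramekin is pushed more than 3 cm or knocked over (distance of ramekin_centre from where it was at the start of the episode above 0.03 m or angle between ramekin_centre's own z axis and vertical above 0.5 rad).
It also fails if it takes over 109 s, if anything falls off the work surface, if the arm or the gripper's body presses on something with over 40 N, if the wrist force passes 120 N, or if a joint passes its speed limit or range.

## Working session

There is one attempt and no reset: what is moved stays moved. The work goes in short steps, Python scripts to look and compute and a tool call to move; the robot and the scene stay as the last step left them, time stands still between calls to the robot, and variables do not carry over. Pictures are saved under pics/ and viewed, about 12 in all and at most 16, crops included, and the job is handed in when it is done.

Besides the shell and the picture viewer there is one more tool, called after "Call:" by a JSON object that holds its "name" and its "arguments", one argument or row to a line. servo_tool: Moves the arm, as the interface text tells. Its arguments: {"type":"object","properties":{"increments":{"type":"array","items":{"type":"array","items":{"type":"number"}}},"squeeze":{"type":"number"}},"required":["increments"]}

```bash
mkdir -p pics; cat > h.py <<'E'
import numpy as np, cv2
from bench import robot, eyes
def proj(info,X):
    c=np.array(info["R"])@np.array(X,float)+np.array(info["t"]).ravel()
    return [info["fx"]*c[0]/c[2]+info["cx"], info["fy"]*c[1]/c[2]+info["cy"]]
def back(info,px,z):
    R=np.array(info["R"]);t=np.array(info["t"]).ravel()
    d=R.T@np.array([(px[0]-info["cx"])/info["fx"],(px[1]-info["cy"])/info["fy"],1.])
    o=-R.T@t
    return o+d*(z-o[2])/d[2]
E
python3 - <<'E'
from h import *
for n in("top","scene"):
    im=eyes.camera(n); cv2.imwrite(f"pics/{n}0.png",im); i=eyes.camera_info(n)
    print(n,"cam at",(-np.array(i["R"]).T@np.array(i["t"]).ravel()).round(),i["fx"])
    for l,z in [(a+"_centre",33) for a in("big","small","square","oblong")]+[("rest_"+a,0) for a in("big","small","square","oblong")]+[("jar_centre",31),("ramekin_centre",19)]:
        print(l,[(np.round(d["pixel"]).tolist(),back(i,d["pixel"],z)[:2].round(0).tolist(),round(d["score"],2)) for d in eyes.mark_of(l,n)])
s=robot.observe();print(s)
E
```

```text
top cam at [ 354.    8. 1109.] 548.87029648018
big_centre [([257.0, 349.0], [352.0, 143.0], 0.98), ([258.0, 208.0], [632.0, 140.0], 0.86), ([188.0, 142.0], [777.0, 285.0], 0.78), ([120.0, 193.0], [672.0, 422.0], 0.72)]
small_centre [([477.0, 330.0], [379.0, -284.0], 0.65)]
square_centre [([536.0, 258.0], [515.0, -409.0], 0.68)]
oblong_centre [([480.0, 219.0], [598.0, -306.0], 0.61)]
rest_big [([184.0, 331.0], [391.0, 293.0], 0.62)]
rest_small [([193.0, 228.0], [602.0, 278.0], 0.79), ([400.0, 299.0], [445.0, -144.0], 0.63)]
rest_square [([404.0, 297.0], [448.0, -151.0], 0.95), ([255.0, 206.0], [646.0, 150.0], 0.62)]
rest_oblong [([133.0, 279.0], [499.0, 400.0], 0.96)]
jar_centre [([262.0, 289.0], [468.0, 132.0], 0.69), ([257.0, 206.0], [637.0, 141.0], 0.57)]
ramekin_centre [([336.0, 193.0], [663.0, -20.0], 0.64), ([475.0, 328.0], [382.0, -284.0], 0.27)]
scene cam at [1194. -595.  676.] 489.06069552829547
big_centre [([479.0, 234.0], [772.0, 287.0], 0.93), ([309.0, 193.0], [364.0, 136.0], 0.85), ([392.0, 237.0], [642.0, 136.0], 0.72), ([474.0, 199.0], [679.0, 415.0], 0.71), ([414.0, 18
[... 469 characters left out ...]
)]
{'t': 1.1, 'joint_pos': array([ 1.23530701e+00,  9.11316109e-02,  1.23072949e+00, -1.57244081e-05,
        1.81978986e+00, -5.66744666e-02]), 'joint_velocities': array([ 2.79603751e-05,  5.87451690e-04, -9.83376956e-04,  2.07779240e-03,
        1.38509933e-04, -3.78871425e-04]), 'tau': array([ 1.84812910e-03, -4.46192193e+01, -4.06517565e+01,  6.95829280e-02,
        1.92679086e-02,  4.39811106e-05]), 'eef_pos': array([165.12526479, 576.84103645, 222.59561244]), 'tcp_rot': array([-1.57080824e+00,  5.90764407e-05,  1.29197760e+00]), 'contact_force': array([ 0.3094218 ,  0.32545248, -0.43365246]), 'ft_torque': array([-0.00925781, -0.0126123 ,  0.07008679]), 'finger_gap': 0.9999778488491766}
```

View pics/top0.png

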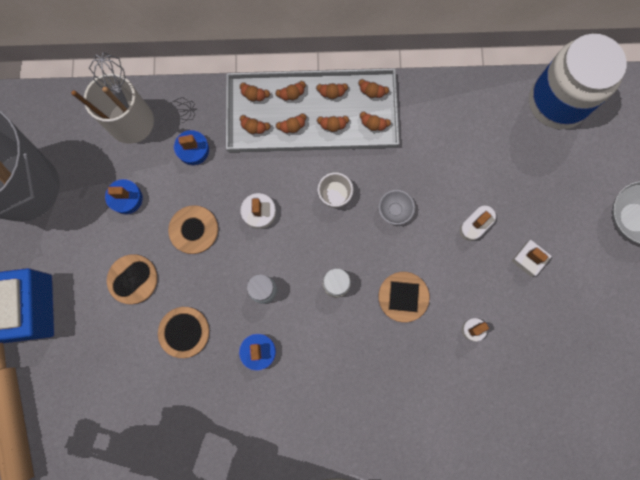

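View pics/scene0.png

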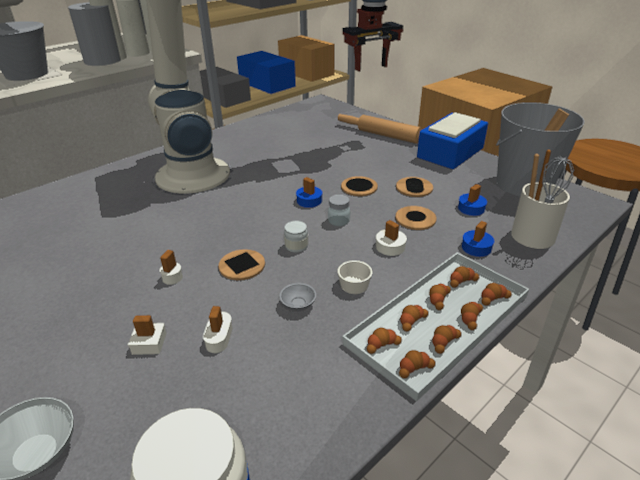

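White large cutter is at top px (257,209). The three others of that shape, at (257,350), (190,147) and (122,196), are blue and so not meant. The small cutter is at (476,329), the square at (534,258) and the oblong at (479,222). The rests are small (193,230), oblong (131,279), large (183,332) and square (404,297). I'll fit shape models to the masks in both cameras and check with one overlay crop.

```bash
cat >> h.py <<'E'
from scipy.optimize import minimize
def body(k,m=0):
    a=np.linspace(0,2*np.pi,49)[:-1]; c=np.c_[np.cos(a),np.sin(a)]
    if k=="big": return c*(35+m)
    if k=="small": return c*(22+m)
    if k=="square": return np.array([[1,1],[-1,1],[-1,-1],[1,-1]])*(26.+m)
    p=c*(21+m); p[:,0]+=np.where(c[:,0]>0,19,-19); return p
G=np.array([[15,8],[-15,8],[-15,-8],[15,-8.]])
def parts(k,rest):
    ex=lambda P,z0,z1:np.r_[np.c_[P,np.full(len(P),z0)],np.c_[P,np.full(len(P),z1)]]
    return [np.c_[body(k,3),np.full(len(body(k)),8.)]] if rest else [ex(body(k),0,26),ex(G,26,66)]
def render(info,pts,p,S=4):
    m=np.zeros((480*S,640*S),np.uint8)
    c,s=np.cos(p[2]),np.sin(p[2])
    for P in pts:
        W=np.c_[P[:,0]*c-P[:,1]*s+p[0],P[:,0]*s+P[:,1]*c+p[1],P[:,2]+(p[3] if len(p)>3 else 0)]
        q=np.array([proj(info,w) for w in W])
        h=cv2.convexHull((((q+.5)*S-.5)*16).astype(np.int32))
        cv2.fillConvexPoly(m,h,255,shift=4)
    return cv2.resize(m,(640,480),interpolation=cv2.INTER_AREA)/255.
def fit(k,rest,views,x0,yaws=(0,.785,1.57,2.356),bz=None):
    pts=parts(k,rest)
    ext=[] if bz is None else [bz]
    def cost(p): 
        e=0
        for i,m in views:
            r=render(i,pts,list(p)+ext); e+=np.abs(r-m).sum()/m.sum()
        return e/len(views)
    if k in("big","small") and rest: yaws=(0,)
    best=None
    c=sorted([(cost([*x0,y]),y) for y in yaws])[:2]
    for _,y in c:
        r=minimize(cost,[*x0,y],method="Nelder-Mead",options=dict(initial_simplex=[[x0[0],x0[1],y],[x0[0]+6,x0[1],y],[x0[0],x0[1]+6,y],[x0[0],x0[1],y+.25]],maxiter=70,xatol=.1))
        if best is None or r.fun<best.fun: best=r
    return best.x,best.fun
E
cat > m0.py <<'E'
from h import *
import sys
C=dict(big=(637,138),small=(381,-282),square=(520,-407),oblong=(597,-307))
Rr=dict(big=(395,290),small=(597,284),square=(448,-150),oblong=(495,398))
V={}
for n in("top","scene"): V[n]=(eyes.camera_info(n),eyes.camera(n))
big=cv2.resize(V["top"][1],None,fx=4,fy=4,interpolation=cv2.INTER_CUBIC)
out={}
for k in C:
    for n in V:
        i,im=V[n]; m=[]
        want=proj(i,[*C[k],33])
        c=[d for d in eyes.trace(k+"_centre",n) if np.hypot(*(np.array(d["pixel"])-want))<20]
        cm=c[0]["pixels"].astype(float) if c else None
        g=cv2.cvtColor(im,cv2.COLOR_BGR2GRAY)
        w=proj(i,[*Rr[k],8]); 
        u,v=map(int,w); nb=np.zeros_like(g);cv2.circle(nb,(u,v),30,1,-1)
        dk=((im.max(2)<40)&(nb>0)).astype(np.uint8)
        N,L,S,ce=cv2.connectedComponentsWithStats(dk); j=1+np.argmax(S[1:,4]); dk=(L==j).astype(float)
        for nm,rest,mm,x0 in(("cut",0,cm,C[k]),("rest",1,dk,Rr[k])):
            if mm is None: print(k,nm,n,"no mask");continue
            p,f=fit(k,rest,[(i,mm)],x0); print(k,nm,n,p.round(2),"cost",round(f,3),"area",mm.sum())
            if n=="top":
                r=(cv2.resize(render(i,parts(k,rest),p),None,fx=4,fy=4)>.5).astype(np.uint8)
                cs,_=cv2.findContours(r,cv2.RETR_EXTERNAL,cv2.CHAIN_APPROX_NONE);cv2.drawContours(big,cs,-1,(0,255,0),1)
tiles=[]
for X,z in [(C[k],33) for k in C]+[(Rr[k],8) for k in C]:
    u,v=[int(4*a) for a in proj(V["top"][0],[*X,z])]; tiles.append(big[v-100:v+100,u-100:u+100])
cv2.imwrite("pics/fit0.png",np.vstack([np.hstack(tiles[:4]),np.hstack(tiles[4:])]))
E
python3 m0.py
```

```text
big cut top [6.3153e+02 1.4162e+02 1.3000e-01] cost 0.038 area 997.0
big rest top [ 3.9203e+02  2.9365e+02 -1.6000e-01] cost 0.244 area 936.0
big cut scene [ 6.3467e+02  1.4335e+02 -3.6000e-01] cost 0.081 area 768.0
big rest scene [ 3.9028e+02  2.9577e+02 -2.0000e-02] cost 0.223 area 240.0
small cut top [ 380.64 -282.67    3.06] cost 0.119 area 449.0
small rest top [6.0086e+02 2.7804e+02 6.0000e-02] cost 0.454 area 315.0
small cut scene [ 385.31 -280.04    2.27] cost 0.071 area 581.0
small rest scene [6.0062e+02 2.8044e+02 3.6000e-01] cost 0.319 area 132.0
square cut top [ 519.94 -406.85    0.82] cost 0.065 area 802.0
square rest top [ 4.4971e+02 -1.4926e+02 -2.0000e-02] cost 0.315 area 645.0
square cut scene [ 524.04 -405.03    0.89] cost 0.091 area 1146.0
square rest scene [ 4.5194e+02 -1.4689e+02 -1.1000e-01] cost 0.198 area 363.0
oblong cut top [ 595.32 -304.45    2.29] cost 0.083 area 750.0
oblong rest top [498.19 399.19   2.32] cost 0.581 area 558.0
oblong cut scene [ 596.24 -300.47    2.41] cost 0.135 area 913.0
oblong rest scene [499.15 403.82   2.38] cost 0.246 area 190.0
```

View pics/fit0.png

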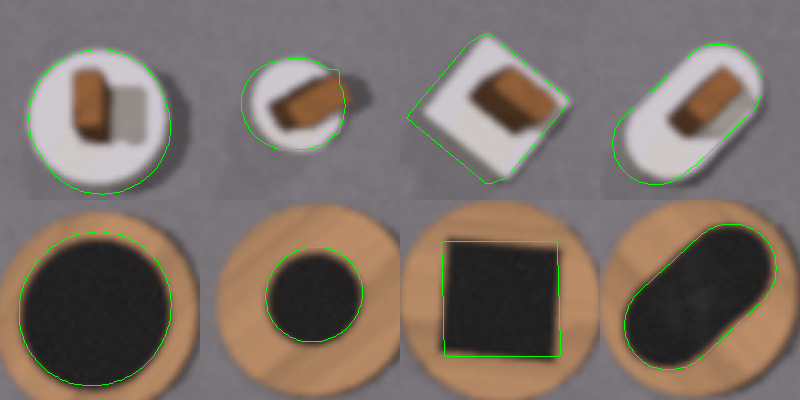

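The overlays agree with the objects to a few mm: the body cutter is white, and each silhouette matches its own rest. The dark and trace masks are biased, so I'll refine from the wrist camera. First I'll hover over the rests.

Call:
{"name": "servo_tool", "arguments": {
  "increments": [
    [1, 50, -35, 15, 0, 0, 0],
    [1, 100, -70, 30, 0, 0, 0],
    [1, 150, -105, 45, 0, 0, 0],
    [1, 200, -140, 60, 0, 0, 0],
    [1, 250, -180, 80, 0, 0, 0],
    [1, 300, -220, 80, 0, 0, 0],
    [1, 320, -240, 80, 0, 0, 0],
    [1, 320, -240, 80, 0, 0, 0]
  ]
}}

```text
t: 2.6
eef_pos: [486.8, 334.9, 302.2]
tcp_rot: [-1.571, 0.001, 1.288]
contact_force: [0.5, 0.2, 0.6]
finger_gap: 0.999
```

```bash
python3 - <<'E'
from h import *
s=robot.observe();print(s["eef_pos"],s["tcp_rot"])
i=eyes.camera_info("wrist");im=eyes.camera("wrist");cv2.imwrite("pics/w1.png",im)
R=np.array(i["R"]);print(i["fx"],(-R.T@np.array(i["t"]).ravel()),R[2])
for n,X in dict(rb=(392,293,8),rs=(601,279,8),ro=(498,400,8),cb=(633,142,33)).items(): print(n,np.round(proj(i,X)))
E
```

```text
[486.80963905 334.92500564 302.15135097] [-1.57055414e+00  7.36115815e-04  1.28786265e+00]
330.36484123553333 [414.73315391 356.51841232 465.30514157] [ 0.26142264 -0.07781009 -0.96208305]
rb [267. 140.]
rs [303. 283.]
ro [365. 194.]
cb [220. 332.]
```

View pics/w1.png

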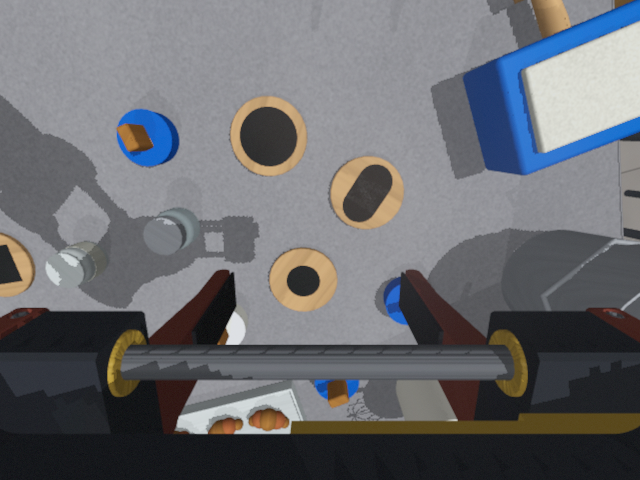

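All three rests show clearly, at (268,136), (367,193) and (303,281). I'll fit their silhouettes with a mid-level threshold from the wrist and top cameras.

```bash
cat >> h.py <<'E'
def restfit(k,n,X,i=None,im=None):
    i=i or eyes.camera_info(n); im=eyes.camera(n) if im is None else im
    g=cv2.cvtColor(im,cv2.COLOR_BGR2GRAY).astype(float)
    c=proj(i,[*X,8]);e=proj(i,[X[0]+50,X[1],8]);rad=np.hypot(e[0]-c[0],e[1]-c[1])*.9
    yy,xx=np.mgrid[:480,:640];nb=np.hypot(xx-c[0],yy-c[1])<rad
    lo,hi=np.percentile(g[nb],5),np.percentile(g[nb],92)
    m=np.clip((hi-10-g)/(hi-10-lo-5),0,1)*nb
    N,L,S,ce=cv2.connectedComponentsWithStats((m>.3).astype(np.uint8)); j=1+np.argmax(S[1:,4])
    m*=cv2.dilate((L==j).astype(np.uint8),np.ones((3,3)))
    return fit(k,1,[(i,m)],X)
def colmask(k,n,X,i,im):
    "whole cutter by colour: white (low saturation, bright) or brown"
    h=cv2.cvtColor(im,cv2.COLOR_BGR2HSV).astype(int)
    c=proj(i,[*X,30]);e=proj(i,[X[0]+60,X[1],30]);rad=np.hypot(e[0]-c[0],e[1]-c[1])
    yy,xx=np.mgrid[:480,:640];nb=np.hypot(xx-c[0],yy-c[1])<rad
    br=(h[...,1]>110)&(h[...,0]<22)
    wh=(h[...,1]<45)&(h[...,2]>165)
    m=((br|wh)&nb).astype(np.uint8)
    m=cv2.morphologyEx(m,cv2.MORPH_CLOSE,np.ones((5,5)))
    N,L,S,ce=cv2.connectedComponentsWithStats(m); j=1+np.argmax(S[1:,4])
    return (L==j).astype(float),((L==j)&br).astype(float)
E
python3 - <<'E'
from h import *
for k,X in dict(big=(392,293),small=(601,279),oblong=(498,400),square=(450,-149)).items():
    for n in("wrist","top"):
        if n=="wrist" and k=="square": continue
        p,f=restfit(k,n,X); print(k,n,p.round(2),round(f,3))
i=eyes.camera_info("top");im=eyes.camera("top")
for k,X in dict(big=(633,142),small=(382,-282),square=(521,-406),oblong=(596,-304)).items():
    m,b=colmask(k,"top",X,i,im); p,f=fit(k,0,[(i,m)],X); print(k,"cut",p.round(2),round(f,3),m.sum(),b.sum())
    P=parts(k,0)[1:]; c=sorted((np.abs(render(i,P,[p[0],p[1],y])-b).sum()/b.sum(),y) for y in np.arange(0,3.14,.05))
    print("  grip yaw",[(round(a,2),round(y,2)) for a,y in c[:4]])
E
```

```text
big wrist [3.8834e+02 2.9555e+02 1.9000e-01] 0.033
big top [3.8923e+02 2.9358e+02 2.2000e-01] 0.067
small wrist [5.9828e+02 2.8002e+02 3.0000e-02] 0.043
small top [5.9827e+02 2.7786e+02 2.2000e-01] 0.098
oblong wrist [498.09 402.97   2.3 ] 0.055
oblong top [501.   403.06   2.31] 0.264
square top [ 449.13 -149.04    1.44] 0.078
big cut [632.9  142.63   0.81] 0.275 796.0 105.0
  grip yaw [(np.float64(0.74), np.float64(0.35)), (np.float64(0.75), np.float64(0.3)), (np.float64(0.77), np.float64(0.4)), (np.float64(0.77), np.float64(0.25))]
small cut [ 3.8061e+02 -2.8596e+02  1.2000e-01] 0.183 418.0 136.0
  grip yaw [(np.float64(0.51), np.float64(1.8)), (np.float64(0.52), np.float64(1.75)), (np.float64(0.53), np.float64(1.85)), (np.float64(0.55), np.float64(1.9))]
square cut [ 521.34 -410.23    0.8 ] 0.274 667.0 166.0
  grip yaw [(np.float64(0.68), np.float64(0.4)), (np.float64(0.68), np.float64(0.45)), (np.float64(0.69), np.float64(0.5)), (np.float64(0.69), np.float64(0.35))]
oblong cut [ 596.93 -308.13    2.34] 0.146 711.0 115.0
  grip yaw [(np.float64(0.66), np.float64(2.25)), (np.float64(0.67), np.float64(2.2)), (np.float64(0.7), np.float64(2.3)), (np.float64(0.71), np.float64(2.15))]
```

Call:
{"name": "servo_tool", "arguments": {
  "increments": [
    [1, 35, -48, -12, 0, 0, 0],
    [1, 70, -95, -25, 0, 0, 0],
    [1, 110, -145, -40, 0, 0, 0],
    [1, 146, -193, -60, 0, 0, 0],
    [1, 146, -193, -60, 0, 0, 0],
    [1, 146, -193, -60, 0, 0, 0]
  ]
}}

```text
t: 3.8
eef_pos: [630.9, 144.2, 242.5]
tcp_rot: [-1.57, -0.0, 1.292]
contact_force: [-0.6, -0.3, 0.7]
finger_gap: 0.998
```

```bash
cat > look.py <<'E'
from h import *
import sys
k,x,y,out=sys.argv[1],float(sys.argv[2]),float(sys.argv[3]),sys.argv[4]
bz=float(sys.argv[5]) if len(sys.argv)>5 else 0
s=robot.observe();print("t",s["t"],s["eef_pos"].round(1),s["tcp_rot"].round(3),s["joint_pos"].round(2))
i=eyes.camera_info("wrist");im=eyes.camera("wrist")
d=[(q["score"],q["pixel"],back(i,q["pixel"],33+bz)) for q in eyes.mark_of(k+"_centre","wrist")]
print("marks",[(round(a,2),np.round(b).tolist(),c[:2].round(1).tolist()) for a,b,c in d])
w=proj(i,[x,y,33+bz])
T=[q for q in eyes.trace(k+"_centre","wrist") if np.hypot(*(np.array(q["pixel"])-w))<50]
vis=im.copy()
if T:
    m=T[0]["pixels"].astype(float)
    p,f=fit(k,0,[(i,m)],(x,y),bz=bz,yaws=np.arange(0,3.1,.39)); print("fit",p.round(2),round(f,3),m.sum())
    _,b=colmask(k,"wrist",p[:2],i,im)
    for P in parts(k,0):
        r=(render(i,[P],[*p,bz])>.5).astype(np.uint8)
        cs,_=cv2.findContours(r,cv2.RETR_EXTERNAL,cv2.CHAIN_APPROX_NONE);cv2.drawContours(vis,cs,-1,(0,255,0),1)
u,v=map(int,w);u=min(max(u,100),540);v=min(max(v,75),405)
cv2.imwrite(out,cv2.resize(vis[v-75:v+75,u-100:u+100],(800,600),interpolation=cv2.INTER_CUBIC))
E
python3 look.py big 633 142 pics/big1.png
```

```text
t 3.8 [630.9 144.2 242.5] [-1.57  -0.     1.292] [ 0.17  0.23  1.04  0.    1.87 -1.12]
marks [(0.96, [459.0, 289.0], [771.7, 285.2]), (0.64, [567.0, 178.0], [670.2, 422.7]), (0.63, [314.0, 210.0], [627.9, 141.0])]
fit [631.8  143.99   2.83] 0.05 2751.0
```

View pics/big1.png

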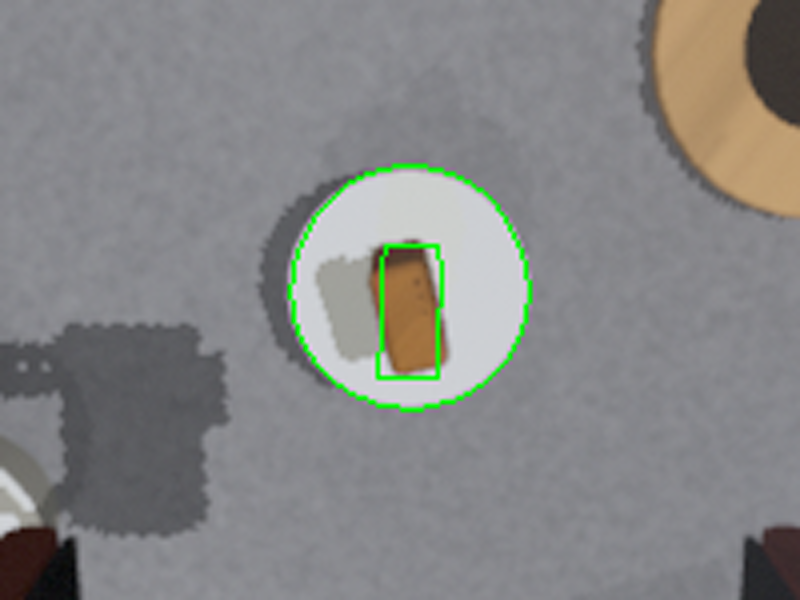

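The white large cutter's fit outline sits on the body. The grip leans about 11° from image vertical, so its long axis is near world yaw -0.09. Next I descend and grip.

Call:
{"name": "servo_tool", "arguments": {
  "increments": [
    [1, 1, 0, -50, 0, 0, 6],
    [1, 1, 0, -100, 0, 0, 11],
    [1, 1, 0, -150, 0, 0, 11],
    [1, 1, 0, -185, 0, 0, 11],
    [1, 1, 0, -200, 0, 0, 11],
    [1, 1, 0, -209, 0, 0, 11],
    [1, 1, 0, -209, 0, 0, 11],
    [1, 1, 0, -209, 0, 0, 11]
  ]
}}

```text
t: 4.95
eef_pos: [633.1, 144.1, 35.6]
tcp_rot: [-1.574, -0.001, 1.484]
contact_force: [0.3, -0.8, 0.1]
finger_gap: 1.001
```

Call:
{"name": "servo_tool", "arguments": {
  "increments": [
    [-1, 0, 0, 0, 0, 0, 0],
    [-1, 0, 0, 0, 0, 0, 0],
    [-1, 0, 0, 0, 0, 0, 0],
    [-1, 0, 0, 0, 0, 0, 0],
    [-1, 0, 0, 0, 0, 0, 0],
    [-1, 0, 0, 0, 0, 0, 0]
  ],
  "squeeze": 25
}}

```text
t: 5.7
eef_pos: [632.1, 143.8, 33.6]
tcp_rot: [-1.571, 0.0, 1.484]
contact_force: [-0.0, 0.0, -0.1]
finger_gap: 0.355
```

Call:
{"name": "servo_tool", "arguments": {
  "increments": [
    [-1, 0, 0, 0, 0, 0, 0],
    [-1, 0, 0, 0, 0, 0, 0],
    [-1, 0, 0, 0, 0, 0, 0],
    [-1, 0, 0, 0, 0, 0, 0],
    [-1, 0, 0, 10, 0, 0, 0],
    [-1, 0, 0, 40, 0, 0, 0],
    [-1, 0, 0, 80, 0, 0, 0],
    [-1, 0, 0, 110, 0, 0, 0]
  ]
}}

```text
t: 6.7
eef_pos: [632.4, 143.9, 146.3]
tcp_rot: [-1.573, -0.001, 1.484]
contact_force: [0.7, -0.0, -1.7]
finger_gap: 0.181
```

Call:
{"name": "servo_tool", "arguments": {
  "increments": [
    [-1, -40, 25, 0, 0, 0, 0],
    [-1, -90, 56, 0, 0, 0, 0],
    [-1, -140, 87, 0, 0, 0, 0],
    [-1, -190, 118, 0, 0, 0, 0],
    [-1, -225, 140, 0, 0, 0, 0],
    [-1, -243, 151, 0, 0, 0, 0],
    [-1, -243, 151, 0, 0, 0, 0],
    [-1, -243, 151, 0, 0, 0, 0]
  ]
}}

```text
t: 7.7
eef_pos: [389.7, 294.5, 144.0]
tcp_rot: [-1.572, -0.0, 1.484]
contact_force: [-0.0, 0.3, -0.9]
finger_gap: 0.178
```

```bash
python3 look.py big 389 295 pics/big2.png 110
```

```text
t 7.7 [389.7 294.5 144. ] [-1.572 -0.     1.484] [ 0.58 -0.21  1.66 -0.    1.69 -0.91]
marks [(0.76, [317.0, 289.0], [390.1, 294.7]), (0.67, [434.0, 315.0], [411.3, 358.0]), (0.55, [137.0, 199.0], [333.7, 209.5])]
fit [ 3.8887e+02  2.9518e+02 -1.3000e-01] 0.338 9523.0
```

View pics/big2.png

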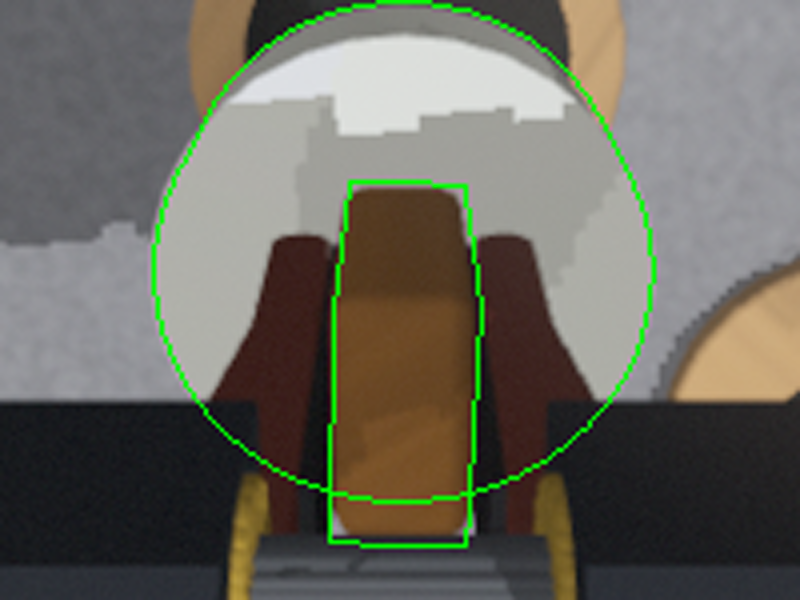

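Held upright and central, with the cutter within 1 mm of the TCP. Next I lower it onto the rest and release.

Call:
{"name": "servo_tool", "arguments": {
  "increments": [
    [-1, -1, 0, -40, 0, 0, 0],
    [-1, -1, 0, -70, 0, 0, 0],
    [-1, -1, 0, -88, 0, 0, 0],
    [-1, -1, 0, -96, 0, 0, 0],
    [-1, -1, 0, -100, 0, 0, 0],
    [-1, -1, 0, -101.5, 0, 0, 0],
    [-1, -1, 0, -102, 0, 0, 0],
    [-1, -1, 0, -102, 0, 0, 0]
  ]
}}

```text
t: 8.85
eef_pos: [388.4, 295.1, 42.2]
tcp_rot: [-1.572, -0.001, 1.484]
contact_force: [-0.9, 0.1, -1.2]
finger_gap: 0.181
```

Call:
{"name": "servo_tool", "arguments": {
  "increments": [
    [0, 0, 0, 0, 0, 0, 0],
    [0, 0, 0, 0, 0, 0, 0],
    [0, 0, 0, 0, 0, 0, 0],
    [0, 0, 0, 0, 0, 0, 0],
    [0, 0, 0, 30, 0, 0, 0],
    [0, 0, 0, 70, 0, 0, 0],
    [0, 0, 0, 120, 0, 0, 0],
    [0, 0, 0, 150, 0, 0, 0]
  ]
}}

```text
t: 9.85
eef_pos: [388.6, 295.1, 194.6]
tcp_rot: [-1.573, -0.002, 1.484]
contact_force: [0.8, 0.4, -0.0]
finger_gap: 0.497
```

Call:
{"name": "servo_tool", "arguments": {
  "increments": [
    [0.5, 7, -55, 15, 0, 0, -7],
    [0.5, 15, -115, 30, 0, 0, -14],
    [0.5, 23, -175, 45, 0, 0, -21],
    [0.5, 31, -235, 58, 0, 0, -28],
    [0.5, 39, -295, 58, 0, 0, -34],
    [0.5, 47, -350, 58, 0, 0, -40],
    [0.5, 55, -405, 58, 0, 0, -40],
    [0.5, 61, -445, 58, 0, 0, -40]
  ]
}}

```text
t: 10.85
eef_pos: [449.0, -152.5, 249.6]
tcp_rot: [-1.571, 0.0, 0.784]
contact_force: [0.4, 0.5, -0.1]
finger_gap: 0.752
```

```bash
python3 - <<'E'
from h import *
s=robot.observe();print(s["eef_pos"].round(1),s["tcp_rot"].round(3),s["joint_pos"].round(2))
eyes.camera("wrist")
print("square rest",restfit("square","wrist",(449,-149)))
print([ (d["score"],back(eyes.camera_info("wrist"),d["pixel"],0)[:2].round(1)) for d in eyes.mark_of("rest_square","wrist")])
i=eyes.camera_info("top");eyes.camera("top")
print("big", [(round(d["score"],2),back(i,d["pixel"],41)[:2].round(1)) for d in eyes.mark_of("big_centre","top")])
T=[q for q in eyes.trace("big_centre","top") if np.hypot(*(np.array(q["pixel"])-proj(i,[389,295,41])))<15]
if T: print("big fit",fit("big",0,[(i,T[0]["pixels"].astype(float))],(389,295),bz=8))
w=eyes.camera_info("wrist")
for k,X in dict(small=(381,-283),square=(521,-407),oblong=(596,-305)).items(): print(k,np.round(proj(w,[*X,33])))
cv2.imwrite("pics/w3.png",eyes.camera("wrist"))
E
```

```text
[ 449.  -152.5  249.6] [-1.571  0.     0.784] [-0.4  -0.24  1.5  -0.    1.88 -1.18]
square rest (array([ 448.42015611, -146.80990842,    1.45134097]), np.float64(0.026463084378930822))
[(0.78, array([ 448.5, -140.9]))]
big [(0.88, array([387.8, 297.3])), (0.87, array([771.5, 274. ])), (0.77, array([345.8, 143.4])), (0.77, array([660.1, 416.9]))]
big fit (array([388.08520559, 293.82336299,   1.0509069 ]), np.float64(0.03932129404724187))
small [199. 248.]
square [220. 378.]
oblong [312. 367.]
```

View pics/w3.png

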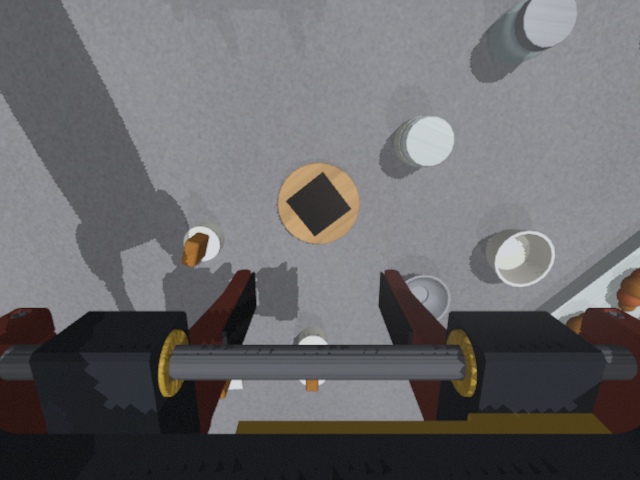

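The large cutter stands on its rest, with the top fit at (388,294) against the rest at (389,295). The square rest is at (448.5,-147.5), yaw -0.12. The small cutter shows at (200,246). Next I hover over it.

Call:
{"name": "servo_tool", "arguments": {
  "increments": [
    [1, -23, -43, -10, 0, 0, 0],
    [1, -46, -86, -20, 0, 0, 0],
    [1, -68, -131, -40, 0, 0, 0],
    [1, -68, -131, -40, 0, 0, 0],
    [1, -68, -131, -40, 0, 0, 0]
  ]
}}

```text
t: 11.82
eef_pos: [381.7, -280.2, 210.2]
tcp_rot: [-1.571, -0.001, 0.787]
contact_force: [-0.1, 1.2, -0.0]
finger_gap: 0.997
```

```bash
cat >> look.py <<'E'
if T:
    h=cv2.cvtColor(im,cv2.COLOR_BGR2HSV).astype(int)
    b=((h[...,1]>70)&(h[...,0]<25)&(cv2.dilate(m.astype(np.uint8),np.ones((5,5)))>0)).astype(float)
    P=parts(k,0)[1:]; c=sorted((np.abs(render(i,P,[p[0],p[1],yw,bz],2)-b).sum()/b.sum(),yw) for yw in np.arange(0,3.14,.05))
    print("grip yaw",[(round(float(a),2),round(float(q),2)) for a,q in c[:4]])
E
python3 look.py small 381 -283 pics/small1.png
```

```text
t 11.825 [ 381.7 -280.2  210.2] [-1.571e+00 -1.000e-03  7.870e-01] [-0.71 -0.25  1.58  0.    1.82 -1.49]
marks [(0.56, [315.0, 216.0], [378.8, -280.8]), (0.31, [323.0, 368.0], [517.8, -405.9])]
fit [ 380.37 -280.4     1.31] 0.058 1447.0
grip yaw [(0.21, 2.1), (0.22, 2.15), (0.23, 2.2), (0.24, 2.05)]
```

View pics/small1.png

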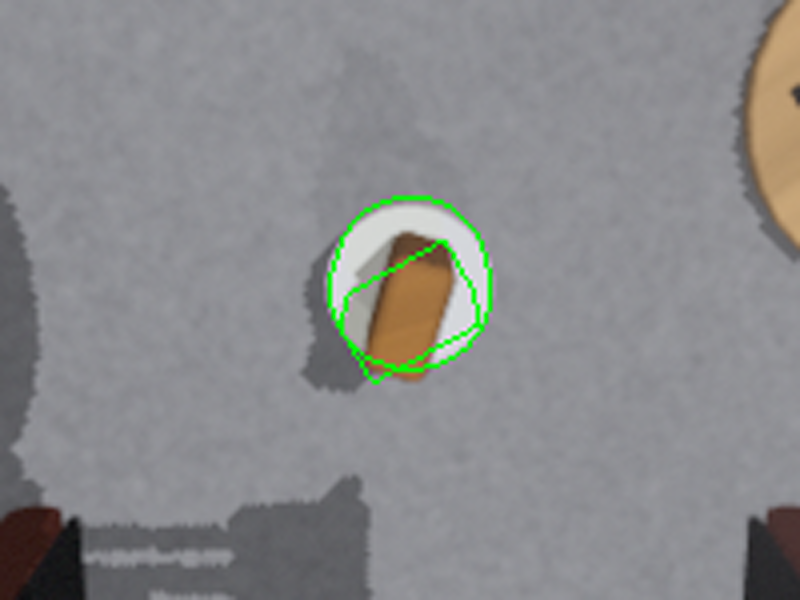

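The small cutter's fit is at (380.5,-280.5), and its grip yaw of 2.12 agrees with the lean in the picture. Jaw yaw needs to be 0.55, so I turn -13.5°.

Call:
{"name": "servo_tool", "arguments": {
  "increments": [
    [1, -1, 0, -50, 0, 0, -7],
    [1, -1, 0, -100, 0, 0, -13.5],
    [1, -1, 0, -140, 0, 0, -13.5],
    [1, -1, 0, -165, 0, 0, -13.5],
    [1, -1, 0, -176, 0, 0, -13.5],
    [1, -1, 0, -176.5, 0, 0, -13.5],
    [1, -1, 0, -176.5, 0, 0, -13.5],
    [-1, -1, 0, -176.5, 0, 0, -13.5]
  ]
}}

```text
t: 12.98
eef_pos: [380.8, -281.6, 34.5]
tcp_rot: [-1.573, -0.001, 0.55]
contact_force: [-0.2, -0.2, -0.1]
finger_gap: 0.923
```

Call:
{"name": "servo_tool", "arguments": {
  "increments": [
    [-1, 0, 0, 0, 0, 0, 0],
    [-1, 0, 0, 0, 0, 0, 0],
    [-1, 0, 0, 0, 0, 0, 0],
    [-1, 0, 0, 0, 0, 0, 0],
    [-1, 0, 0, 0, 0, 0, 0],
    [-1, 0, 0, 0, 0, 0, 0],
    [-1, 0, 0, 0, 0, 0, 0],
    [-1, 0, 0, 0, 0, 0, 0]
  ],
  "squeeze": 25
}}

```text
t: 13.98
eef_pos: [380.2, -281.1, 33.1]
tcp_rot: [-1.571, -0.0, 0.55]
contact_force: [0.9, 0.4, -0.6]
finger_gap: 0.179
```

Call:
{"name": "servo_tool", "arguments": {
  "increments": [
    [-1, 0, 0, 20, 0, 0, 0],
    [-1, 0, 0, 65, 0, 0, 0],
    [-1, 0, 0, 110, 0, 0, 0],
    [-1, 18, 46, 110, 0, 0, 0],
    [-1, 38, 98, 110, 0, 0, 0],
    [-1, 58, 150, 110, 0, 0, 0],
    [-1, 78, 202, 110, 0, 0, 0],
    [-1, 98, 254, 110, 0, 0, 0]
  ]
}}

```text
t: 14.98
eef_pos: [478.4, -25.4, 142.9]
tcp_rot: [-1.571, 0.0, 0.55]
contact_force: [0.7, -0.1, -0.7]
finger_gap: 0.182
```

Call:
{"name": "servo_tool", "arguments": {
  "increments": [
    [-1, 20, 52, 0, 0, 0, 0],
    [-1, 40, 104, 0, 0, 0, 0],
    [-1, 60, 156, 0, 0, 0, 0],
    [-1, 80, 208, 0, 0, 0, 0],
    [-1, 100, 260, 0, 0, 0, 0],
    [-1, 116, 300, 0, 0, 0, 0],
    [-1, 118, 306, 0, 0, 0, 0],
    [-1, 118, 306, 0, 0, 0, 0]
  ]
}}

```text
t: 15.98
eef_pos: [595.8, 278.5, 142.3]
tcp_rot: [-1.571, 0.002, 0.551]
contact_force: [-0.3, -0.3, -1.2]
finger_gap: 0.18
```

```bash
python3 look.py small 598 279 pics/small2.png 110
```

```text
t 15.975 [595.8 278.5 142.3] [-1.571  0.002  0.551] [ 0.39  0.25  1.2  -0.    1.7  -0.16]
marks [(0.62, [315.0, 286.0], [593.6, 279.6])]
fit [594.87 280.42   2.12] 0.333 4923.0
grip yaw [(0.2, 2.15), (0.2, 2.1), (0.22, 2.2), (0.23, 2.05)]
```

View pics/small2.png

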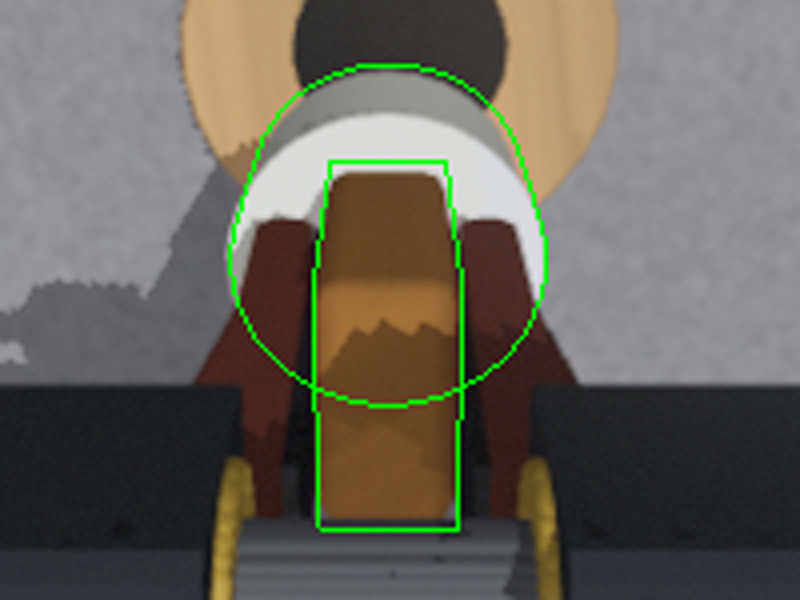

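Held upright and within about 2 mm of the TCP. Next I lower it.

Call:
{"name": "servo_tool", "arguments": {
  "increments": [
    [-1, 0, 0, -40, 0, 0, 0],
    [-1, 0, 0, -70, 0, 0, 0],
    [-1, 0, 0, -88, 0, 0, 0],
    [-1, 0, 0, -96, 0, 0, 0],
    [-1, 0, 0, -100, 0, 0, 0],
    [-1, 0, 0, -101.5, 0, 0, 0],
    [-1, 0, 0, -101.5, 0, 0, 0],
    [-1, 0, 0, -101.5, 0, 0, 0]
  ]
}}

```text
t: 17.12
eef_pos: [596.4, 279.0, 42.4]
tcp_rot: [-1.571, -0.001, 0.55]
contact_force: [0.0, 0.0, -1.8]
finger_gap: 0.181
```

Call:
{"name": "servo_tool", "arguments": {
  "increments": [
    [0, 0, 0, 0, 0, 0, 0],
    [0, 0, 0, 0, 0, 0, 0],
    [0, 0, 0, 0, 0, 0, 0],
    [0, 0, 0, 0, 0, 0, 0],
    [0, 0, 0, 30, 0, 0, 0],
    [0, 0, 0, 70, 0, 0, 0],
    [0, 0, 0, 120, 0, 0, 0],
    [0, 0, 0, 170, 0, 0, 0]
  ]
}}

```text
t: 18.12
eef_pos: [595.9, 278.8, 213.1]
tcp_rot: [-1.571, 0.0, 0.55]
contact_force: [0.5, 0.3, 0.2]
finger_gap: 0.504
```

Call:
{"name": "servo_tool", "arguments": {
  "increments": [
    [1, -6, -50, 0, 0, 0, -6],
    [1, -12, -105, 0, 0, 0, -12],
    [1, -18, -160, 0, 0, 0, -18],
    [1, -24, -215, 0, 0, 0, -24],
    [1, -30, -270, 0, 0, 0, -30],
    [1, -36, -325, 0, 0, 0, -36],
    [1, -42, -380, 0, 0, 0, -42],
    [1, -48, -435, 0, 0, 0, -48]
  ]
}}

```text
t: 19.12
eef_pos: [547.7, -157.9, 211.9]
tcp_rot: [-1.571, -0.001, -0.291]
contact_force: [0.6, -0.2, 0.9]
finger_gap: 0.998
```

Call:
{"name": "servo_tool", "arguments": {
  "increments": [
    [1, -6, -55, 0, 0, 0, -6],
    [1, -12, -110, 0, 0, 0, -12],
    [1, -18, -165, 0, 0, 0, -18],
    [1, -24, -220, 0, 0, 0, -24],
    [1, -27, -250, 0, 0, 0, -26],
    [1, -27, -250, 0, 0, 0, -26],
    [1, -27, -250, 0, 0, 0, -26]
  ]
}}

```text
t: 20.0
eef_pos: [521.3, -405.4, 211.6]
tcp_rot: [-1.57, 0.0, -0.74]
contact_force: [0.2, 0.2, 0.3]
finger_gap: 0.998
```

```bash
python3 look.py square 521 -406 pics/sq1.png; python3 - <<'E'
from h import *
i=eyes.camera_info("top");eyes.camera("top")
for k,X in dict(small=(597,279),big=(388,294)).items():
    for q in eyes.trace(k+"_centre","top"):
        if np.hypot(*(np.array(q["pixel"])-proj(i,[*X,41])))<15: print(k,fit(k,0,[(i,q["pixels"].astype(float))],X,bz=8))
E
```

```text
t 20.0 [ 521.3 -405.4  211.6] [-1.57  0.   -0.74] [-0.71  0.26  1.07  0.    1.82  0.03]
marks [(0.82, [315.0, 218.0], [517.7, -404.7]), (0.31, [97.0, 75.0], [459.4, -164.3])]
fit [ 517.54 -405.91    2.42] 0.031 2401.0
grip yaw [(0.19, 0.85), (0.21, 0.8), (0.21, 0.9), (0.24, 0.75)]
small (array([597.07343904, 279.49595125,   2.33207731]), np.float64(0.07334298372592885))
big (array([3.87820708e+02, 2.93750492e+02, 1.00008460e-01]), np.float64(0.0521756400534431))
```

View pics/sq1.png

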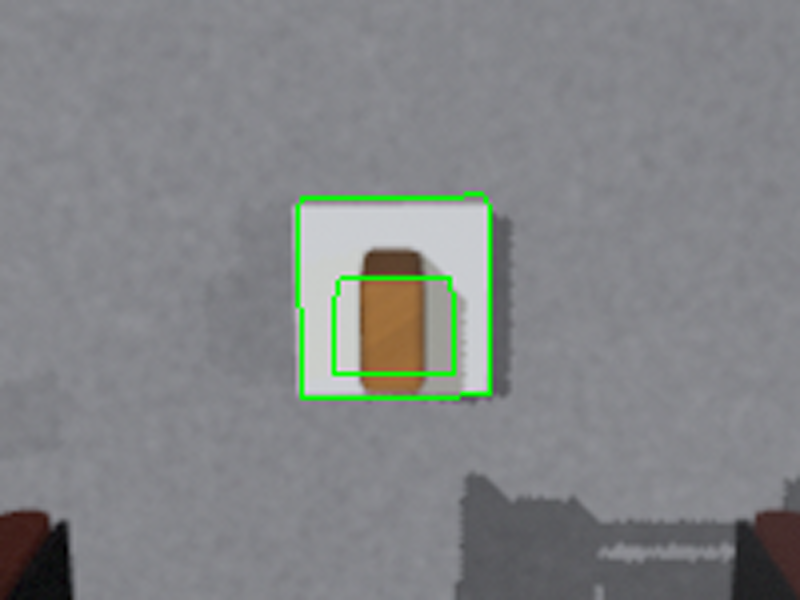

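The square is straight in view: grip along the image vertical, so the jaws are already aligned. Centre (518,-406). The small cutter is on its rest at (597,279.5).

Call:
{"name": "servo_tool", "arguments": {
  "increments": [
    [1, -3, -0.5, -50, 0, 0, 0],
    [1, -3, -0.5, -100, 0, 0, 0],
    [1, -3, -0.5, -140, 0, 0, 0],
    [1, -3, -0.5, -165, 0, 0, 0],
    [1, -3, -0.5, -177, 0, 0, 0],
    [1, -3, -0.5, -178, 0, 0, 0],
    [1, -3, -0.5, -178, 0, 0, 0],
    [-1, -3, -0.5, -178, 0, 0, 0]
  ]
}}

```text
t: 21.3
eef_pos: [518.8, -407.2, 35.4]
tcp_rot: [-1.571, -0.003, -0.741]
contact_force: [-0.1, -0.5, -0.2]
finger_gap: 0.925
```

Call:
{"name": "servo_tool", "arguments": {
  "increments": [
    [-1, 0, 0, 0, 0, 0, 0],
    [-1, 0, 0, 0, 0, 0, 0],
    [-1, 0, 0, 0, 0, 0, 0],
    [-1, 0, 0, 0, 0, 0, 0],
    [-1, 0, 0, 0, 0, 0, 0],
    [-1, 0, 0, 0, 0, 0, 0],
    [-1, 0, 0, 0, 0, 0, 0],
    [-1, 0, 0, 0, 0, 0, 0]
  ],
  "squeeze": 25
}}

```text
t: 22.3
eef_pos: [518.1, -406.6, 33.6]
tcp_rot: [-1.571, 0.0, -0.741]
contact_force: [-0.3, -0.2, -0.5]
finger_gap: 0.181
```

Call:
{"name": "servo_tool", "arguments": {
  "increments": [
    [-1, 0, 0, 20, 0, 0, 0],
    [-1, 0, 0, 65, 0, 0, 0],
    [-1, 0, 0, 110, 0, 0, 0],
    [-1, -12, 46, 110, 0, 0, 7],
    [-1, -26, 98, 110, 0, 0, 14],
    [-1, -40, 150, 110, 0, 0, 21],
    [-1, -54, 202, 110, 0, 0, 28],
    [-1, -66, 244, 110, 0, 0, 35]
  ]
}}

```text
t: 23.3
eef_pos: [451.7, -161.0, 145.4]
tcp_rot: [-1.571, -0.002, -0.126]
contact_force: [0.5, 0.1, -0.3]
finger_gap: 0.183
```

Call:
{"name": "servo_tool", "arguments": {
  "increments": [
    [-1, -4, 15, 0, 0, 0, 0.5],
    [-1, -4, 15, 0, 0, 0, 0.5],
    [-1, -4, 15, 0, 0, 0, 0.5],
    [-1, -4, 15, 0, 0, 0, 0.5]
  ]
}}

```text
t: 23.8
eef_pos: [448.3, -148.7, 143.5]
tcp_rot: [-1.571, 0.001, -0.124]
contact_force: [-0.7, -0.1, -1.0]
finger_gap: 0.183
```

```bash
python3 look.py square 448.5 -147.5 pics/sq2.png 110
```

```text
t 23.8 [ 448.3 -148.7  143.5] [-1.571e+00  1.000e-03 -1.240e-01] [-0.39 -0.26  1.7  -0.    1.7  -0.27]
marks [(0.62, [315.0, 285.0], [446.8, -146.4])]
fit [ 448.26 -146.93    1.46] 0.355 7453.0
grip yaw [(0.18, 1.45), (0.2, 1.5), (0.2, 1.4), (0.24, 1.55)]
```

View pics/sq2.png

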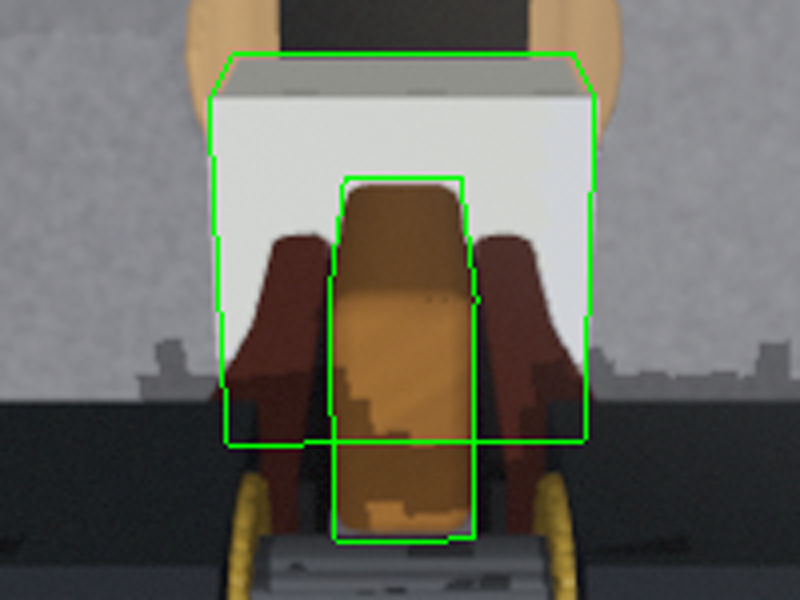

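The square lines up with its silhouette and its centre is within 1 mm. Next I lower it and release.

Call:
{"name": "servo_tool", "arguments": {
  "increments": [
    [-1, 0, 0.5, -40, 0, 0, 0],
    [-1, 0, 0.5, -70, 0, 0, 0],
    [-1, 0, 0.5, -88, 0, 0, 0],
    [-1, 0, 0.5, -96, 0, 0, 0],
    [-1, 0, 0.5, -100, 0, 0, 0],
    [-1, 0, 0.5, -101.5, 0, 0, 0],
    [-1, 0, 0.5, -102, 0, 0, 0],
    [-1, 0, 0.5, -102, 0, 0, 0]
  ]
}}

```text
t: 24.95
eef_pos: [448.4, -147.2, 42.2]
tcp_rot: [-1.571, -0.001, -0.122]
contact_force: [0.4, -0.5, -0.7]
finger_gap: 0.18
```

Call:
{"name": "servo_tool", "arguments": {
  "increments": [
    [0, 0, 0, 0, 0, 0, 0],
    [0, 0, 0, 0, 0, 0, 0],
    [0, 0, 0, 0, 0, 0, 0],
    [0, 0, 0, 0, 0, 0, 0],
    [0, 0, 0, 30, 0, 0, 0],
    [0, 0, 0, 70, 0, 0, 0],
    [0, 0, 0, 120, 0, 0, 0],
    [0, 0, 0, 170, 0, 0, 0]
  ]
}}

```text
t: 25.95
eef_pos: [447.9, -147.1, 213.1]
tcp_rot: [-1.571, 0.0, -0.122]
contact_force: [-0.2, -0.6, -0.6]
finger_gap: 0.498
```

Call:
{"name": "servo_tool", "arguments": {
  "increments": [
    [1, 35, -37, 0, 0, 0, 10],
    [1, 70, -75, 0, 0, 0, 20],
    [1, 110, -117, 0, 0, 0, 30],
    [1, 148, -157, 0, 0, 0, 40],
    [1, 148, -157, 0, 0, 0, 49],
    [1, 148, -157, 0, 0, 0, 49],
    [1, 148, -157, 0, 0, 0, 49]
  ]
}}

```text
t: 26.82
eef_pos: [596.0, -303.9, 212.6]
tcp_rot: [-1.572, -0.0, 0.731]
contact_force: [-0.1, -0.4, 0.5]
finger_gap: 0.998
```

```bash
python3 look.py oblong 596 -304 pics/ob1.png
```

```text
t 26.825 [ 596.  -303.9  212.6] [-1.572 -0.     0.731] [-0.52  0.28  1.04  0.    1.82 -1.25]
marks [(0.86, [314.0, 214.0], [591.5, -304.2])]
fit [ 594.28 -303.05    2.33] 0.036 2543.0
grip yaw [(0.21, 2.4), (0.22, 2.35), (0.22, 2.3), (0.24, 2.45)]
```

View pics/ob1.png

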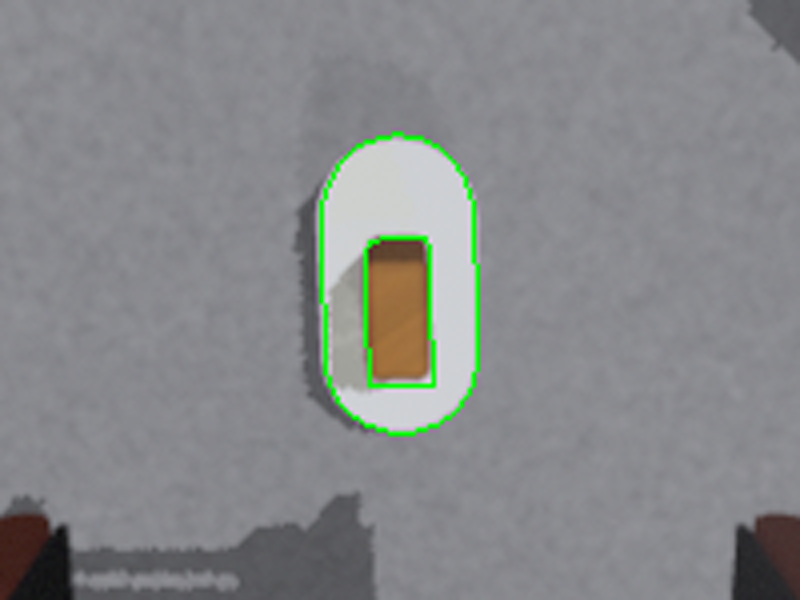

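The oblong fit is good: (594,-303), yaw about 2.31, so the jaws are already aligned.

Call:
{"name": "servo_tool", "arguments": {
  "increments": [
    [1, -2, 0.5, -50, 0, 0, 0.5],
    [1, -2, 0.5, -100, 0, 0, 0.5],
    [1, -2, 0.5, -140, 0, 0, 0.5],
    [1, -2, 0.5, -165, 0, 0, 0.5],
    [1, -2, 0.5, -178, 0, 0, 0.5],
    [1, -2, 0.5, -179, 0, 0, 0.5],
    [1, -2, 0.5, -179, 0, 0, 0.5],
    [-1, -2, 0.5, -179, 0, 0, 0.5]
  ]
}}

```text
t: 27.98
eef_pos: [594.9, -304.1, 34.4]
tcp_rot: [-1.573, -0.001, 0.742]
contact_force: [0.6, -0.7, 0.4]
finger_gap: 0.925
```

Call:
{"name": "servo_tool", "arguments": {
  "increments": [
    [-1, 0, 0, 0, 0, 0, 0],
    [-1, 0, 0, 0, 0, 0, 0],
    [-1, 0, 0, 0, 0, 0, 0],
    [-1, 0, 0, 0, 0, 0, 0],
    [-1, 0, 0, 0, 0, 0, 0],
    [-1, 0, 0, 0, 0, 0, 0],
    [-1, 0, 0, 0, 0, 0, 0],
    [-1, 0, 0, 0, 0, 0, 0]
  ],
  "squeeze": 25
}}

```text
t: 28.98
eef_pos: [594.1, -303.6, 32.5]
tcp_rot: [-1.571, 0.0, 0.742]
contact_force: [-0.8, -0.3, 0.9]
finger_gap: 0.178
```

Call:
{"name": "servo_tool", "arguments": {
  "increments": [
    [-1, 0, 0, 20, 0, 0, 0],
    [-1, 0, 0, 65, 0, 0, 0],
    [-1, 0, 0, 110, 0, 0, 0],
    [-1, -6, 46, 110, 0, 0, 0],
    [-1, -13, 98, 110, 0, 0, 0],
    [-1, -20, 152, 110, 0, 0, 0],
    [-1, -27, 206, 110, 0, 0, 0],
    [-1, -34, 260, 110, 0, 0, 0]
  ]
}}

```text
t: 29.98
eef_pos: [559.9, -42.0, 144.3]
tcp_rot: [-1.572, -0.001, 0.742]
contact_force: [0.3, 0.3, -1.5]
finger_gap: 0.181
```

Call:
{"name": "servo_tool", "arguments": {
  "increments": [
    [-1, -8, 56, 0, 0, 0, 0],
    [-1, -16, 112, 0, 0, 0, 0],
    [-1, -24, 168, 0, 0, 0, 0],
    [-1, -32, 224, 0, 0, 0, 0],
    [-1, -40, 280, 0, 0, 0, 0],
    [-1, -48, 336, 0, 0, 0, 0],
    [-1, -54, 392, 0, 0, 0, 0],
    [-1, -60, 436, 0, 0, 0, 0]
  ]
}}

```text
t: 30.98
eef_pos: [499.5, 394.6, 144.2]
tcp_rot: [-1.571, -0.001, 0.743]
contact_force: [1.1, -0.1, -1.6]
finger_gap: 0.18
```

Call:
{"name": "servo_tool", "arguments": {
  "increments": [
    [-1, -1.5, 10, 0, 0, 0, 0],
    [-1, -1.5, 10, 0, 0, 0, 0],
    [-1, -1.5, 10, 0, 0, 0, 0],
    [-1, -1.5, 10, 0, 0, 0, 0]
  ]
}}

```text
t: 31.48
eef_pos: [499.2, 401.1, 143.0]
tcp_rot: [-1.571, -0.0, 0.74]
contact_force: [0.5, -0.3, -2.3]
finger_gap: 0.178
```

```bash
python3 look.py oblong 498.5 403 pics/ob2.png 110
```

```text
t 31.475 [499.2 401.1 143. ] [-1.571 -0.     0.74 ] [ 0.62  0.2   1.25 -0.    1.69 -0.12]
marks [(0.68, [320.0, 284.0], [498.2, 404.1])]
fit [498.75 401.87   2.3 ] 0.394 6928.0
grip yaw [(0.19, 2.35), (0.19, 2.3), (0.22, 2.25), (0.23, 2.4)]
```

View pics/ob2.png

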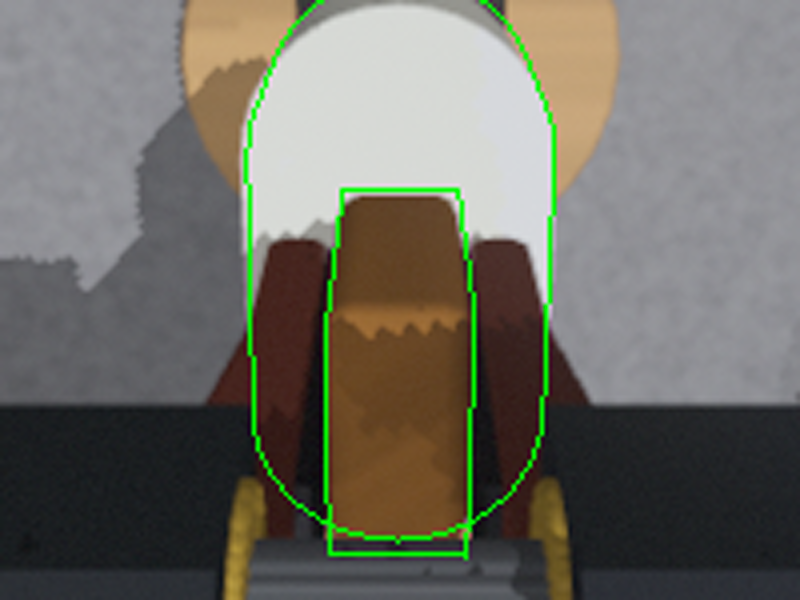

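Held upright and lined up. Next I lower it.

Call:
{"name": "servo_tool", "arguments": {
  "increments": [
    [-1, 0, 1, -40, 0, 0, 0],
    [-1, 0, 1, -70, 0, 0, 0],
    [-1, 0, 1, -88, 0, 0, 0],
    [-1, 0, 1, -96, 0, 0, 0],
    [-1, 0, 1, -99, 0, 0, 0],
    [-1, 0, 1, -100.5, 0, 0, 0],
    [-1, 0, 1, -101, 0, 0, 0],
    [-1, 0, 1, -101, 0, 0, 0]
  ]
}}

```text
t: 32.62
eef_pos: [498.9, 403.5, 42.3]
tcp_rot: [-1.571, -0.001, 0.742]
contact_force: [0.0, 0.3, -1.6]
finger_gap: 0.177
```

Call:
{"name": "servo_tool", "arguments": {
  "increments": [
    [0, 0, 0, 0, 0, 0, 0],
    [0, 0, 0, 0, 0, 0, 0],
    [0, 0, 0, 0, 0, 0, 0],
    [0, 0, 0, 0, 0, 0, 0],
    [0, 0, 0, 30, 0, 0, 0],
    [0, 0, 0, 70, 0, 0, 0],
    [0, 0, 0, 120, 0, 0, 0],
    [0, 0, 0, 170, 0, 0, 0]
  ]
}}

```text
t: 33.62
eef_pos: [498.4, 403.2, 213.1]
tcp_rot: [-1.571, 0.0, 0.742]
contact_force: [0.1, -0.7, 0.2]
finger_gap: 0.496
```

Call:
{"name": "servo_tool", "arguments": {
  "increments": [
    [0, -50, 0, 10, 0, 0, 0],
    [0, -100, 0, 30, 0, 0, 0],
    [0, -150, 0, 50, 0, 0, 0],
    [0, -200, 0, 70, 0, 0, 0],
    [0, -200, 0, 70, 0, 0, 0],
    [0, -200, 0, 70, 0, 0, 0]
  ]
}}

```text
t: 34.38
eef_pos: [298.9, 403.4, 281.4]
tcp_rot: [-1.571, -0.0, 0.743]
contact_force: [-0.5, -0.6, -0.7]
finger_gap: 0.497
```

```bash
cat > chk.py <<'E'
from h import *
s=robot.observe();print(s["t"],s["eef_pos"].round(1))
X=dict(big=(388.5,294.5),small=(598.3,279),square=(448.5,-147.5),oblong=(498.5,403))
for n in("top","scene"):
    i=eyes.camera_info(n);im=eyes.camera(n); vis=cv2.resize(im,None,fx=4,fy=4,interpolation=cv2.INTER_CUBIC);t=[]
    for k in X:
        c=[q for q in eyes.trace(k+"_centre",n) if np.hypot(*(np.array(q["pixel"])-proj(i,[*X[k],41])))<15]
        if c: p,f=fit(k,0,[(i,c[0]["pixels"].astype(float))],X[k],bz=8,yaws=(0,.78,1.45,2.3));print(n,k,p.round(2),round(f,3),"err",(p[:2]-X[k]).round(1))
        else: print(n,k,"not found")
        u,v=[int(4*a) for a in proj(i,[*X[k],30])];t.append(vis[v-125:v+125,u-125:u+125])
    for l,z in(("jar_centre",31),("ramekin_centre",19)): print(n,l,[(round(d["score"],2),back(i,d["pixel"],z)[:2].round(1).tolist()) for d in eyes.mark_of(l,n)])
    cv2.imwrite(f"pics/chk_{n}.png",cv2.resize(np.vstack([np.hstack(t[:2]),np.hstack(t[2:])]),(400,400)))
cv2.imwrite("pics/chk.png",np.hstack([cv2.imread(f"pics/chk_{n}.png") for n in("top","scene")]))
E
python3 chk.py
```

```text
34.375 [298.9 403.4 281.4]
top big [387.71 294.38   0.78] 0.043 err [-0.8 -0.1]
top small [596.62 279.01   2.36] 0.225 err [-1.7  0. ]
top square [ 449.81 -147.7     1.45] 0.051 err [ 1.3 -0.2]
top oblong [498.57 402.49  -0.89] 0.062 err [ 0.1 -0.5]
top jar_centre []
top ramekin_centre [(0.66, [667.2, -17.1]), (0.24, [596.2, 285.2])]
scene big [391.92 294.22  -0.43] 0.123 err [ 3.4 -0.3]
scene small [599.98 279.64   2.17] 0.106 err [1.7 0.6]
scene square [ 453.43 -145.4     1.45] 0.071 err [4.9 2.1]
scene oblong [502.67 403.33   2.26] 0.1 err [4.2 0.3]
scene jar_centre [(0.95, [466.3, 144.6])]
scene ramekin_centre [(0.88, [668.1, -15.8])]
```

View pics/chk.png

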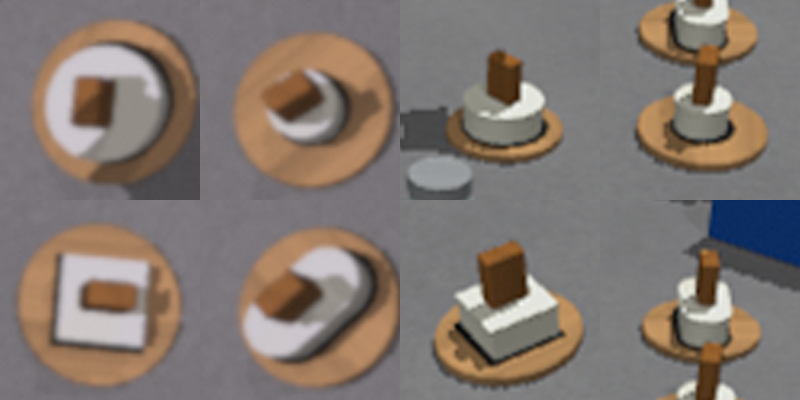

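All four stand upright on their own silhouettes. The scene camera shows an x offset of about +2 to +5 mm on all four; it already read cutters a few mm further out in x than the top camera before I moved anything. Handing in.

```bash
python3 -c "
from bench import robot
print(robot.job_done()); print(robot.observe()['t'])"
```

```text
the job is handed in; nothing more can be done
None
the job is handed in; nothing more can be done
```

All four cutters stand upright and released on their own rests. I handed the job in shortly after 34 s of robot time, with the arm clear of everything. I gripped each cutter by its bar handle with about 25 N, lowered it onto its silhouette and released it there. No verdict was reported.

- **Position:** the top camera puts every cutter within 2 mm of its silhouette centre. The scene camera disagrees by about +2 to +5 mm in x. It showed much the same offset on the cutters before I moved anything, so I took it as calibration. Even taken at face value it is inside the 10 mm limit.
- **Turn:** in the last fits the square reads 1.45 rad in both cameras, against 1.45 for its silhouette. The oblong reads 2.25–2.26 rad against 2.30. Both are inside the 0.2 rad limit.
- **Weak checks:**
    - The small cutter's last top-camera outline matched poorly (mismatch 0.23), but the picture shows it inside its dark disc.
    - The jar was missed in the last top view. The scene view put it at (466,145), against (468–475,131–132) at the start; the network's marks scatter by several mm. Carried loads passed at least 40 mm above the tallest things, and no contact force was felt.
    - The ramekin read within about 10 mm of its first position.

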